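Set the dish stand's sliding leg to the marker and close its cam lever

TASK

Take hold of the black post on the sliding leg of the extending dish stand and draw the leg out against its spring until its white index stands level with the orange marker, with the red lever still up. Keeping your grip on the post so that the leg stays on the marker, press the red cam lever fully down, and finish like that: still gripping the post firmly, leg on the marker, lever fully down. Leave the orange marker, the mug, the lemon and the egg cup where they are.

Things in the scene. Friction and masses are not known exactly. Their poses are not given: they have to be found in the camera images.
- stand: Extending dish stand, fixed, turned up to 0.4 rad: two steel rods (70 mm apart) along its y between dark feet (170 mm along x, 34 mm high, at y = +-175 mm), a silver ruler along y on its near side (x = -78 mm), a wooden end stop at y = -172 mm (71 mm high). Origin: centre of its underside, z = 0. Its +y is the way the leg is drawn out
- leg (a joint): How far the leg is drawn out along the stand's +y, m, 0 (retracted, its start) to 0.15. A spring always pulls it back (1.2 N at 0, 2.2 N at 0.12), even with the lever closed: it stays out only while held. The leg is a grey carriage 110 x 60 mm (x, y), top at z = 33 mm, with the post in its middle and the red lever on it; at leg = 0 the post is at x = 0, y = -50 mm of the stand
- post_foot (a point): Black upright post on the leg (leg_c0 in the rules), 24 x 24 mm, gripped from above. This point: middle of its foot, z = 32 mm; top at z = 97 mm. Axes as the stand. Gripped on its +y and -y faces, the fingertips stand over the two arms of the red lever and can slide down the post onto them; 8 to 12 N of grip holds the leg and still lets the fingers slide down
- post_top (a point): Middle of the post's top, z = 97 mm; axes as the stand
- leg_index (a point): Tip of the leg's white index tab (red line), level with the post's centre along y, 66 mm to the -x side of it; z = 33 mm
- mark (a point): Black line on the orange marker clip (14 mm along y) on the ruler, z = 33 mm, axes as the stand. The leg is on the marker when leg_index and mark have the same y in the stand's frame. The clip stands 60 to 120 mm beyond the retracted index; it slides stiffly (8 N) and is to be left alone
- lever (a joint): Angle of the red cam lever, rad: 0 = up (its start), 0.36 = fully closed, level. Stays where left; takes about 3.4 N down beside the post. Fork-shaped plate 7 mm thick on the leg: pivot 65 mm to the +x side of the post, z = 41 mm; two arms run to -x, 15.5 to 38.5 mm either side of the post's centre, joined by a cross bar 42 mm beyond it. Arms' top beside the post: z = 68 mm up, 45 mm closed
- lever_left (a point): Top of the lever's +y arm beside the post, 27 mm from the post's centre: z = 68 mm open, 45 mm closed
- lever_tab (a point): Top middle of the cross bar at the lever's free end: z = 84 mm open, 46 mm closed
- mug: Stoneware mug, 82 x 115 x 92 mm high, loose, standing beyond the stand; origin at the centre of its underside. Leave alone
- lemon: Yellow lemon, 57 x 84 x 56 mm, loose, lying beyond the stand. Leave alone
- egg_cup: Egg cup, 47 mm wide, 50 mm high, loose, on the robot's side of the stand; origin at the centre of its underside. Leave alone

How it is judged:
By the outcome, as a careful person would: the job done as asked, in the order asked, and still so for the second after the job is handed in, while the arm keeps its last pose, push and grip.
It also fails if it takes over 32 s, if anything falls off the work surface, if the arm or the gripper's body presses on something with over 40 N, if the wrist force passes 120 N, or if a joint passes its speed limit or range.

ROBOT

A 6-joint arm with a two-finger parallel gripper is mounted at the origin on the work surface; the furniture and walls round the work are solid. World frame = base frame: x ahead of the robot, y to its left, z up, the work surface at z = 0. Lengths are in m, angles in rad, forces in N, time in s.
With the tool pointing down it reaches from about 0.425 to 0.95 m from the base axis. Payload 14.7 kg.
Tool frame: the origin (TCP) lies between the finger pads; the fingertips stand 14 mm ahead of it and the grasp point (between the pads) lies 5 mm behind it; z points along the fingers, y is the line along which they close (so a half turn about z gives the same grasp; the last joint's range is limited). The gripper opens to 85 mm and grips with 20 to 120 N. Pads are 22 mm wide; open, the fingers measure 114 mm over their backs; the gripper's body (76 mm by 85 mm) begins 54 mm behind the grasp point. The pads swing forward as they close: fully open they stand 13 mm farther back than shut.
Start: joints at [-1.382, 0.48, 1.596, -0, 1.065, -0.047], TCP at [0.152, -0.632, 0.217] pointing down, gripper open.
Joint ranges: [-2.75, 2.75], [-0.82, 2.05], [0.23, 2.67], [-1.56, 4.7], [0.09, 2.69], [-2.92, 2.92]. Speed limits (rad/s): [1.89, 1.89, 2.39, 3.01, 3.01, 3.01].

INTERFACE

Orientations are given as a 3x3 rotation matrix whose columns are the frame's x, y, z axes.
In Python, from station import r gives the robot as it stands. The module is installed in compiled form; this text tells all that it offers.
- The arm moves only by the tool play_rows, never from a script. Its argument "increments" is a list of rows, each a list of 6 numbers: the shift along the tool's x, y, z each as a share of 0.3 m, from -1 to 1, then the turn, a rotation vector about the tool's x, y, z each as a share of pi/2 rad, from -1 to 1. A call has exactly 8 rows; each row is the pose to reach, as a shift and turn from the pose commanded when the call began, along the tool's axes at that moment; what a row does not reach only later rows make up. A row lasts 1/8 s, in which the tool goes at most 62.5 mm and 10.7 degrees, less where a joint would pass 70% of its speed; a pose out of reach is approached as far as the arm can. A call with a number of a shift or a turn outside -1 to 1 is refused whole. A call with a gripper value outside its range is refused whole. "claw" is the opening, from 0 (shut) to 1 (fully open), set as the call begins (left out, the last holds). The fingers move at their own pace and stop on an object; "newtons" is the grip in N (left out, the last holds). Time passes only in rows, so rows that repeat a pose let the fingers close, or fill a call up. It gives the time, the measured TCP pose, the force, the opening and the grip force at its end, in the units of the state.
- r.sense(): the state, without advancing time (a new reading comes with each control period).
- r.camera(name): name is "side" or "top" or "wrist"; returns a dict with "pixels" (384x512x3 uint8, blue, green, red), "K" (3x3 intrinsics, pixels), "k1" (the pictures are not rectified: a ray, as slopes to the right and down, at radius r is drawn at 1 + k1 r^2 times it, then the intrinsics apply), "rvec" (rotation vector, rad) and "tvec" (3), from world to camera coordinates, as OpenCV has them; the wrist camera has in their place "mount" (4x4, takes a point from camera to tool coordinates, whose origin is the TCP and whose axes are the flange's). Camera axes: x right, y down, z forward; pixel columns grow to the right and rows downward; lengths in m; the calibration is good to about 2 mm. A picture is of the moment at which its call begins: read the wrist's pose just before it. There is no depth.
- r.sign_off(): hands the job in; it is judged then, once.
The state is a dict: "clock": time; "joints": joint angles; "qvel": joint speeds; "tau": joint torques, N m; "tcp_pos": TCP position; "tool_rot": TCP orientation; "wrist_force": force on the tool from outside, world axes, zero at the start; "ft_torque": the same for the moment, N m; "grip_width": opening from 0.0 (shut) to 1.0 (fully open); "gripper_force": force on a finger pad.
Only numpy, scipy, OpenCV 4.12 (cv2) and the standard library are available. Lean on these libraries where they do the work, as an engineer would, in place of code of your own. Each camera call takes 0.05 s, during which the arm holds its last target. There are 200 camera calls.

## Working session

There is one attempt and no reset: what is moved stays moved. The work goes in short steps, Python scripts to look and compute and a tool call to move; the robot and the scene stay as the last step left them, time stands still between calls to the robot, and variables do not carry over. Pictures are saved under pics/ and viewed, at most 10 in all, crops included, and the job is handed in when it is done.

Besides the shell and the picture viewer there is one more tool, called after "Request:" as name([rows], argument=value, ...), one row to a line, values as JSON. play_rows: Moves the arm, as the interface text tells. Its arguments: {"type":"object","properties":{"increments":{"type":"array","items":{"type":"array","items":{"type":"number"}}},"claw":{"type":"number"},"newtons":{"type":"number"}},"required":["increments"]}

```bash
mkdir -p pics
python3 - <<'E'
from station import r
import cv2,numpy as np
s=r.sense();print(s['clock'],s['tcp_pos'],s['tool_rot'],s['grip_width'])
for n in("side","top"):
    c=r.camera(n);cv2.imwrite(f"pics/{n}0.png",c["pixels"]);np.savez(f"{n}0.npz",**c);print(n,c["K"],c["k1"],c["rvec"],c["tvec"])
E
```

```text
0.0 [ 0.15178327 -0.63158103  0.21665954] [[ 9.72337381e-01  2.33580754e-01 -2.20945923e-04]
 [ 2.33580849e-01 -9.72336625e-01  1.21407691e-03]
 [ 6.87511867e-05 -1.23210110e-03 -9.99999239e-01]] 1.0037529944686923
side [[353.85733829   0.         255.26155934]
 [  0.         353.85733829 192.11233079]
 [  0.           0.           1.        ]] -0.027225915002064272 [ 2.14762709 -0.38026673  0.22442061] [-0.47706771  0.16833738  0.72975548]
top [[356.9268616    0.         257.57823286]
 [  0.         356.9268616  195.68547269]
 [  0.           0.           1.        ]] 0.03101165456695095 [ 2.22648466 -2.16570432  0.07833357] [-0.00918149  0.53121627  0.91691821]
```

View pics/top0.png

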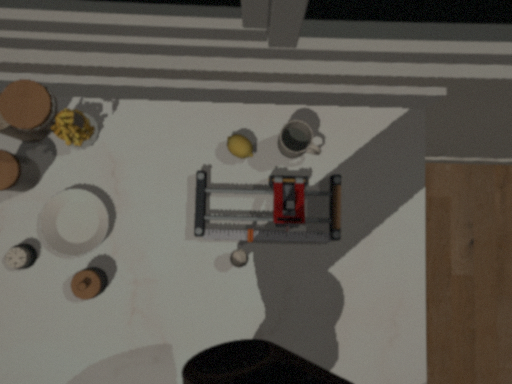

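View pics/side0.png

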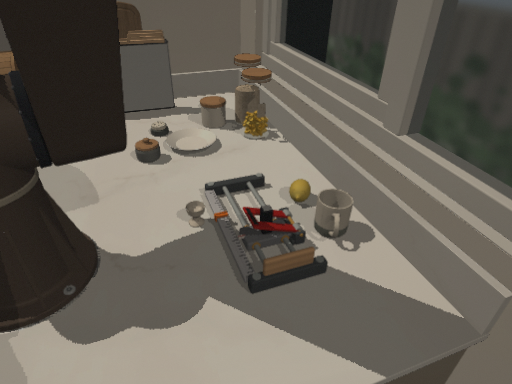

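The top view shows the stand between (200,170) and (340,240), with +y pointing left, the red lever around (289,205), the orange clip at (250,236) and the egg cup at (239,258). The side view agrees. Next: helpers and a rough pose.

```bash
cat > h.py <<'E'
import cv2,numpy as np
def ray(c,px,T=None):
    K=c["K"];d=(np.array(px,float)-[K[0,2],K[1,2]])/K[0,0];u=d.copy()
    for _ in range(20):u=d/(1+float(c["k1"])*(u@u))
    v=np.array([u[0],u[1],1.])
    if T is None:
        R=cv2.Rodrigues(c["rvec"])[0];return -R.T@c["tvec"],R.T@v
    return T[:3,3],T[:3,:3]@v
def plane(c,px,z,T=None):
    o,d=ray(c,px,T);return o+d*(z-o[2])/d[2]
def two(a,b):
    (o1,d1),(o2,d2)=a,b
    s,_,_,_=np.linalg.lstsq(np.c_[d1,-d2],o2-o1,rcond=None);p,q=o1+s[0]*d1,o2+s[1]*d2
    return (p+q)/2,np.linalg.norm(p-q)
def wristT(c,s):
    T=np.eye(4);T[:3,:3]=s["tool_rot"];T[:3,3]=s["tcp_pos"];return T@c["mount"]
def blob(img,name,amin=4):
    h=cv2.cvtColor(img,cv2.COLOR_BGR2HSV);H,S,V=cv2.split(h)
    m={"orange":(H>=4)&(H<=14)&(S>170)&(V>120),"red":((H<4)|(H>174))&(S>170)&(V>60),"yellow":(H>20)&(H<35)&(S>120)&(V>80)}[name]
    n,l,st,ce=cv2.connectedComponentsWithStats(m.astype(np.uint8))
    return [(st[i,4],ce[i].round(1),st[i,:4]) for i in range(1,n) if st[i,4]>=amin]
E
python3 - <<'E'
from h import *
from station import r
t=dict(np.load("top0.npz"));s=dict(np.load("side0.npz"))
for n,c in(("top",t),("side",s)):
    for k in("orange","red"):print(n,k,blob(c["pixels"],k))
for nm,p,z in(("foot+y",(201,203),.034),("foot-y",(336,207),.034),("post",(291,199),.097),("mark",(250,236),.033),("egg",(239,258),.05)):print(nm,plane(t,p,z))
print("mark 2view",two(ray(t,(250,236)),ray(s,(221,214))))
print(r.camera("wrist")["mount"].round(4))
a=cv2.resize(t["pixels"][160:280,180:360],None,fx=4,fy=4,interpolation=2)
cv2.imwrite("pics/topz.png",a)
E
```

```text
top orange []
top red [(np.int32(282), array([277.9, 202.1]), array([274, 184,  10,  39], dtype=int32)), (np.int32(177), array([299.3, 195.4]), array([295, 184,   9,  26], dtype=int32))]
side orange [(np.int32(37), array([221.1, 213.7]), array([215, 212,  13,   4], dtype=int32))]
side red [(np.int32(314), array([271. , 225.2]), array([243, 208,  53,  24], dtype=int32)), (np.int32(54), array([254.4, 210.6]), array([248, 208,  12,   7], dtype=int32)), (np.int32(65), array([278.6, 213.7]), array([273, 211,  14,   7], dtype=int32))]
foot+y [0.50742923 0.14959988 0.034     ]
foot-y [ 0.5067914  -0.19586759  0.034     ]
post [ 0.52069325 -0.07360456  0.097     ]
mark [0.42687325 0.02218437 0.033     ]
egg [0.37265837 0.04784139 0.05      ]
mark 2view (array([0.42761421, 0.02193111, 0.02928859]), np.float64(0.001953621360655384))
[[-8.000e-04 -9.474e-01 -3.200e-01  8.170e-02]
 [ 1.000e+00 -9.000e-04  2.000e-04 -5.000e-04]
 [-5.000e-04 -3.200e-01  9.474e-01 -1.567e-01]
 [ 0.000e+00  0.000e+00  0.000e+00  1.000e+00]]
```

View pics/topz.png

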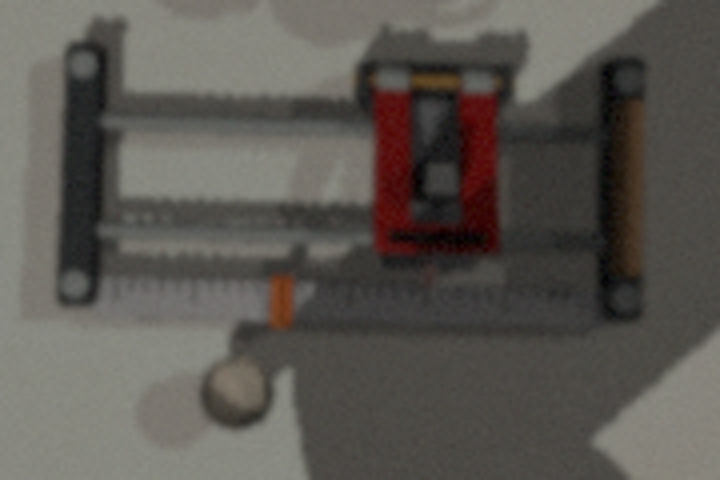

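The zoom shows the foot caps at (83,62), (73,285), (628,78) and (624,298), the post top at about (440,180), the index's red line at (430,278) and the clip at (282,302). Egg cup at (237,392), clear of the post's path.

Run:
```python
from h import *
t=dict(np.load("top0.npz"))
f=lambda p,z:plane(t,(180+p[0]/4-.4,160+p[1]/4-.4),z)
a=[f(p,.034) for p in((83,62),(73,285),(628,78),(624,298))]
for p in a:print(p)
c=np.mean(a,0);yv=(a[0]+a[1]-a[2]-a[3])/2;yaw=np.arctan2(-yv[0],yv[1]);print("centre",c,"yaw",yaw,np.linalg.norm(yv))
xv=(a[0]-a[1]+a[2]-a[3])/2;print("yaw2",np.arctan2(xv[1],xv[0]))
print("post",f((440,180),.097),"idx",f((430,278),.033),"mark",f((282,302),.033),"egg",f((237,392),.05))
from station import r
R=np.array(r.sense()["tool_rot"]);p=np.array(r.sense()["tcp_pos"])
from scipy.spatial.transform import Rotation as Ro
for z in(.2166,):
  tg=f((440,180),.097);tg[2]=z;print("tool shift/0.3",R.T@(tg-p)/.3)
Rg=np.c_[[np.cos(yaw),np.sin(yaw),0],[np.sin(yaw),-np.cos(yaw),0],[0,0,-1]]
print("turn",Ro.from_matrix(R.T@Rg).as_rotvec()/(np.pi/2))
```

```text
[0.57893645 0.15388087 0.034     ]
[0.43648138 0.1549265  0.034     ]
[ 0.57861687 -0.19638833  0.034     ]
[ 0.43770827 -0.19575989  0.034     ]
centre [ 0.50793574 -0.02083521  0.034     ] yaw 0.0012943828825371952 0.3504780863376256
yaw2 -0.005907810166486516
post [ 0.50723222 -0.07055392  0.097     ] idx [ 0.44692793 -0.07197716  0.033     ] mark [0.42915862 0.02199526 0.033     ] egg [0.37363333 0.04824475 0.05      ]
tool shift/0.3 [ 1.58900518 -1.5418887   0.00215664]
turn [-5.82911087e-04  6.57986976e-05  1.49304011e-01]
```

Request:
play_rows([
  [0.125,-0.12,0,0,0,0.02],
  [0.25,-0.24,0,0,0,0.04],
  [0.375,-0.36,0,0,0,0.06],
  [0.5,-0.48,0,0,0,0.08],
  [0.625,-0.61,0,0,0,0.1],
  [0.75,-0.73,0,0,0,0.12],
  [0.875,-0.85,0,0,0,0.14],
  [1,-0.97,0,0,0,0.149],
], claw=1, newtons=20)

```text
clock: 1.15
tcp_pos: [0.3762, -0.2775, 0.2173]
tool_rot: [[1.0, 0.001, 0.0], [0.001, -1.0, -0.0], [0.0, 0.0, -1.0]]
wrist_force: [1.0, -0.7, -0.2]
grip_width: 1.0
gripper_force: 0.0
```

Request:
play_rows([
  [0.07,-0.12,0,0,0,0],
  [0.15,-0.24,0,0,0,0],
  [0.22,-0.36,0,0,0,0],
  [0.3,-0.48,0,0,0,0],
  [0.37,-0.59,0,0,0,0],
  [0.42,-0.66,0,0,0,0],
  [0.437,-0.695,0,0,0,0],
  [0.437,-0.695,0,0,0,0],
])

```text
clock: 2.15
tcp_pos: [0.5061, -0.0701, 0.2172]
tool_rot: [[1.0, 0.003, -0.0], [0.003, -1.0, -0.0], [-0.0, 0.0, -1.0]]
wrist_force: [0.7, -0.3, 0.2]
grip_width: 1.002
gripper_force: 0.0
```

Run:
```python
from station import r
from h import *
s=r.sense();c=r.camera("wrist");print(s['clock'],s['tcp_pos'],s['tool_rot'])
c["T"]=wristT(c,s);np.savez("w1.npz",**c);cv2.imwrite("pics/w1.png",c["pixels"]);print(blob(c["pixels"],"orange"),blob(c["pixels"],"red",30))
```

```text
2.15 [ 0.50610253 -0.07005494  0.21715242] [[ 9.99996127e-01  2.74851855e-03 -4.38574397e-04]
 [ 2.74849599e-03 -9.99996222e-01 -5.20232310e-05]
 [-4.38715727e-04  5.08176096e-05 -9.99999902e-01]]
[(np.int32(239), array([179.3, 229.7]), array([173, 218,  13,  25], dtype=int32))] [(np.int32(5199), array([261.7, 162.8]), array([222, 102,  81, 118], dtype=int32))]
```

View pics/w1.png

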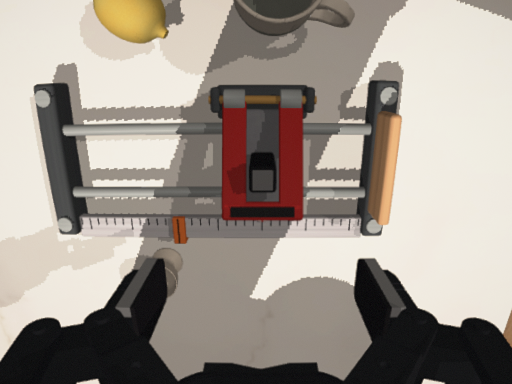

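The wrist view shows the post top at about (262,180), the orange clip at (180,230) with its dark line, the foot caps at (43,98), (65,225), (389,96) and (373,226), and the egg cup well clear at (168,265). The index is hidden under the lever. I'll refine these.

Run:
```python
from h import *
w=dict(np.load("w1.npz"));t=dict(np.load("top0.npz"));T=w["T"];im=w["pixels"]
g=cv2.cvtColor(im,cv2.COLOR_BGR2GRAY)
print(g[218:244:2,170:190])
# post top: lighter quad within dark
print(g[160:196:3,244:280:2])
z=.034;a=[plane(w,p,z,T) for p in((43,98),(65,225),(389,96),(373,226))];print(*a,sep="\n")
yv=(a[0]+a[1]-a[2]-a[3])/2;print("centre",np.mean(a,0),"yaw",np.arctan2(-yv[0],yv[1]),np.linalg.norm(yv))
a=cv2.resize(im[150:250,160:320],None,fx=5,fy=5,interpolation=2);cv2.imwrite("pics/w1z.png",a)
```

```text
[[ 95  88  85  85  86  86  83  74  80  86  86  83  86  82  77 108 114 113
   98  93]
 [ 90  83  77  84  88  87  68  37  63  84  90  90  90  89  78 112 121 120
  119 120]
 [ 90  84  78  82  88  88  78  46  60  83  88  90  90  90  77  98 115 118
  118 119]
 [ 92  94  86  85  88  89  87  54  45  79  91  89  90  90  77  91 116 121
  119 121]
 [ 93  93  85  83  88  89  89  57  38  76  89  90  90  91  80  90 115 122
  121 121]
 [ 90  90  85  83  88  88  89  60  39  76  90  91  89  89  82  82 112 118
  117 117]
 [ 89  87  82  79  87  87  88  68  41  74  90  89  90  90  85  79 107 116
  115 116]
 [ 90  89  84  79  83  87  88  69  40  60  85  88  89  89  87  78 110 117
  117 117]
 [ 91  91  91  86  83  89  88  78  47  46  79  89  90  89  89  79 101 115
  117 117]
 [ 93  91  91  84  82  87  89  88  60  45  78  89  89  90  90  79  90 112
  118 119]
 [109 110 110 101  86  87  88  87  63  41  73  89  89  90  91  80  68  74
  115 139]
 [111 116 130 128  99  85  88  86  63  41  72  88  89  89  88  81  76 116
  141 147]
 [145 146 146 138 110  86  88  87  70  43  71  88  88  89  88  85 100 136
  145 
[... 229 characters left out ...]
 68]
 [42 48 52 14 47 68 68 68 67 67 68 68 66 68 62 15 47 69]
 [38 49 50 12 44 68 66 68 68 67 67 67 66 69 61 16 50 70]
 [40 48 51 12 47 67 67 68 68 68 67 67 67 67 62 16 51 70]
 [43 48 53 12 44 68 68 66 67 67 68 67 67 67 59 15 48 70]
 [41 48 52 13 45 69 68 65 65 67 67 67 67 67 60 14 56 69]
 [40 49 53 14 42 67 64 68 66 68 68 67 66 67 59 16 54 69]
 [40 49 57 17 30 46 44 45 46 46 47 44 46 44 37 18 72 70]
 [49 49 59 60 56 55 56 57 54 54 56 61 72 72 71 77 78 71]]
[0.5765916  0.15384229 0.034     ]
[0.43470769 0.15447129 0.034     ]
[ 0.57605121 -0.19792036  0.034     ]
[ 0.43511357 -0.19626417  0.034     ]
centre [ 0.50561602 -0.02146774  0.034     ] yaw -0.00019147263219355425 0.35124906087596297
```

View pics/w1z.png

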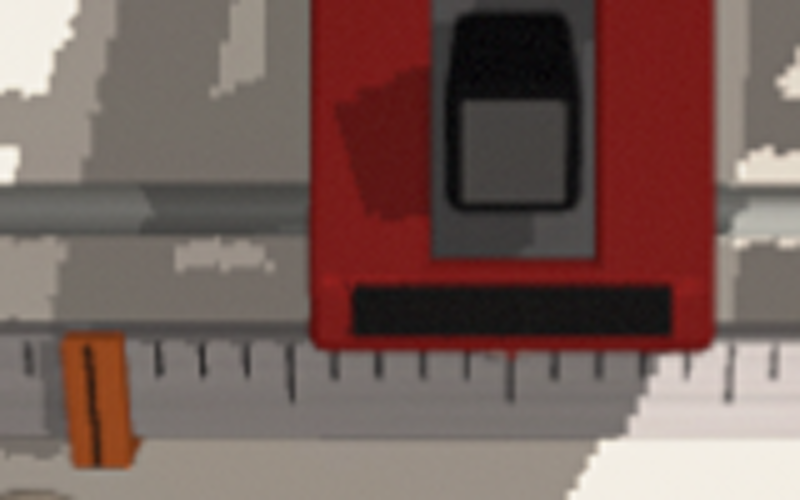

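The zoom shows the post top's centre at about (262.3,180.2), the marker line at about (178.3,230), and what may be the index tip at about (261.6,220.5).

Run:
```python
from h import *
w=dict(np.load("w1.npz"));t=dict(np.load("top0.npz"));s=dict(np.load("side0.npz"));T=w["T"]
print("post",plane(w,(262.3,180.2),.097,T),"mark",plane(w,(178.3,230),.033,T),"idx",plane(w,(261.6,220.5),.033,T))
f=lambda p:ray(t,(180+p[0]/4-.4,160+p[1]/4-.4))
print("post2",two(f((440,180)),ray(w,(262.3,180.2),T)),"mark2",two(f((282,302)),ray(w,(178.6,230.5),T)))
print("mark side",two(ray(s,(221.1,213.7)),ray(w,(178.6,230.5),T)))
```

```text
post [ 0.50660638 -0.07152646  0.097     ] mark [0.42958895 0.02200441 0.033     ] idx [ 0.44153595 -0.071406    0.033     ]
post2 (array([ 0.50704886, -0.07099091,  0.09795202]), np.float64(0.001101881845649875)) mark2 (array([0.42906982, 0.02185287, 0.03300911]), np.float64(0.0003359245875737888))
mark side (array([0.42837021, 0.02195782, 0.03043408]), np.float64(0.0013041720505169775))
```

Request:
play_rows([
  [0,0.004,0.08,0,0,0],
  [0.002,0.004,0.16,0,0,0],
  [0.002,0.004,0.24,0,0,0],
  [0.002,0.004,0.31,0,0,0],
  [0.002,0.004,0.36,0,0,0],
  [0.002,0.004,0.4,0,0,0],
  [0.002,0.004,0.417,0,0,0],
  [0.002,0.004,0.417,0,0,0],
])

```text
clock: 3.2
tcp_pos: [0.5069, -0.0715, 0.0922]
tool_rot: [[1.0, 0.002, -0.0], [0.002, -1.0, 0.0], [-0.0, -0.0, -1.0]]
wrist_force: [0.3, -0.2, 0.3]
grip_width: 1.005
gripper_force: 0.0
```

Request:
play_rows([
  [0,0,0,0,0,0],
  [0,0,0,0,0,0],
  [0,0,0,0,0,0],
  [0,0,0,0,0,0],
  [0,0,0,0,0,0],
  [0,0,0,0,0,0],
  [0,0,0,0,0,0],
  [0,0,0,0,0,0],
], claw=0.22, newtons=20)

```text
clock: 4.2
tcp_pos: [0.5069, -0.0714, 0.0922]
tool_rot: [[1.0, 0.002, -0.0], [0.002, -1.0, 0.0], [-0.0, -0.0, -1.0]]
wrist_force: [0.7, 0.1, 0.9]
grip_width: 0.218
gripper_force: 0.0
```

Request:
play_rows([
  [0,0,0,0,0,0],
  [0,0,0,0,0,0],
  [0,0,0,0,0,0],
  [0,0,0,0,0,0],
  [0,0,0,0,0,0],
  [0,0,0,0,0,0],
  [0,0,0,0,0,0],
  [0,0,0,0,0,0],
], claw=0.1, newtons=20)

```text
clock: 5.2
tcp_pos: [0.5069, -0.0715, 0.0922]
tool_rot: [[1.0, 0.002, 0.0], [0.002, -1.0, -0.0], [0.0, 0.0, -1.0]]
wrist_force: [0.7, -0.3, -0.4]
grip_width: 0.101
gripper_force: 0.0
```

Run:
```python
from station import r
from h import *
s=r.sense();c=r.camera("wrist");print(s['clock'],s['tcp_pos'],s['grip_width'],s['gripper_force'])
c["T"]=wristT(c,s);np.savez("w2.npz",**c);cv2.imwrite("pics/w2.png",c["pixels"])
```

```text
5.2 [ 0.50693115 -0.07145951  0.09220216] 0.10104089000467964 0.0
```

View pics/w2.png

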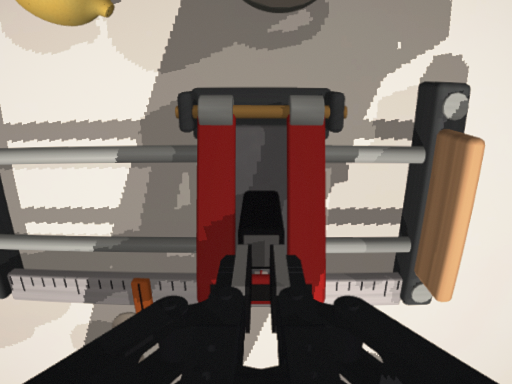

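The fingers, at columns 245 and 278, have closed without contact: the post's face spans (240–282, 192–237) with its top behind the fingers. I need a closer look.

Run:
```python
from h import *
from station import r
w=dict(np.load("w2.npz"));c=r.camera("side");np.savez("s2.npz",**c)
a=cv2.resize(w["pixels"][180:310,200:320],(554,600),interpolation=2)
b=cv2.resize(c["pixels"][170:270,220:261+0],(246,600),interpolation=2)
g=np.clip(np.hstack([a,b]).astype(float)*1.8,0,255).astype(np.uint8)
cv2.imwrite("pics/z2.png",g)
```

```text
(no output)
```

View pics/z2.png

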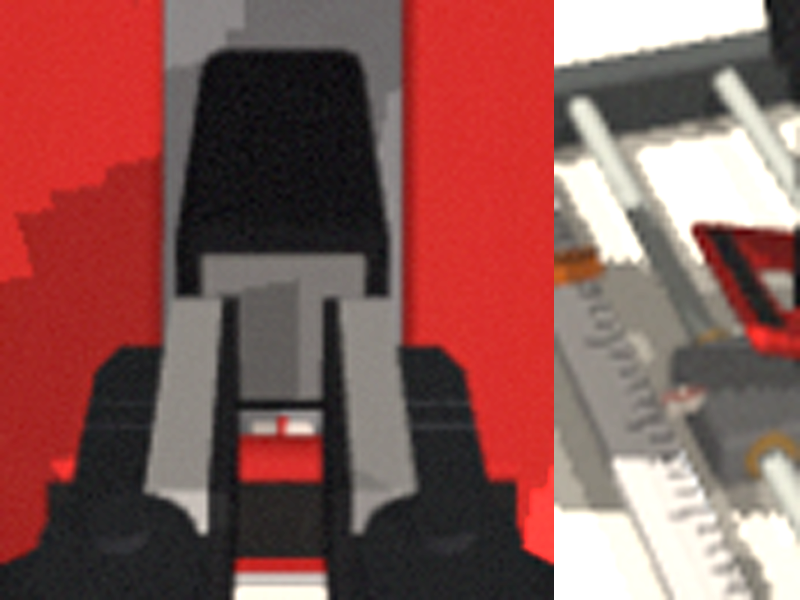

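Run:
```python
from h import *
a=dict(np.load("w1.npz"));b=dict(np.load("w2.npz"));print(b["K"],b["k1"],b["T"].round(4))
# grey-top far corners: w1 zoom (462,100),(566,100); w2 zoom (200,253),(365,253)
A=lambda p:ray(a,(160+p[0]/5-.4,150+p[1]/5-.4),a["T"]);B=lambda p:ray(b,(200+p[0]/4.615-.4,180+p[1]/4.615-.4),b["T"])
print(two(A((462,100)),B((200,253))),two(A((566,100)),B((365,253))))
# project tool points into w2
def proj(p):
    q=np.linalg.inv(b["mount"])@np.r_[p,1];u=q[:2]/q[2];u=u*(1+b["k1"]*(u@u));px=u*b["K"][0,0]+[b["K"][0,2],b["K"][1,2]];return (px-[200,180])*4.615
for d in(.014,.005,-.005,-.015,-.02):
  print(d,proj([.011,.0043,d]),proj([.011,-.0043,d]),proj([-.011,.0043,d]))
```

```text
[[335.27393405   0.         260.24500348]
 [  0.         335.27393405 193.85268613]
 [  0.           0.           1.        ]] -0.10110273068598057 [[ 1.000e-03 -9.474e-01 -3.199e-01  5.886e-01]
 [-1.000e+00 -8.000e-04 -6.000e-04 -7.100e-02]
 [ 3.000e-04  3.199e-01 -9.474e-01  2.489e-01]
 [ 0.000e+00  0.000e+00  0.000e+00  1.000e+00]]
(array([ 0.51615404, -0.06261875,  0.09756628]), np.float64(0.00024064142636202814)) (array([ 0.51613497, -0.08035204,  0.09744913]), np.float64(0.00011705774004809388))
0.014 [316.84579383 167.34635564] [244.67552317 167.40996863] [315.46179474 331.33011348]
0.005 [318.74195297 197.6582327 ] [243.09380296 197.72561812] [317.19714672 367.82697134]
-0.005 [321.07061451 234.93982562] [241.15139556 235.01201056] [319.31468858 412.44513667]
-0.015 [323.67148383 276.65288196] [238.98205381 276.73066232] [321.66165927 462.00683068]
-0.02 [325.08893731 299.41916839] [237.79983416 299.50011014] [322.93256108 488.89384762]
```

The post top triangulates to z = 0.0975 as expected, but the fingers seem to end about 20 mm behind the TCP, above the post. I'll check the tips' height in the side view.

Run:
```python
from h import *
c=dict(np.load("s2.npz"))
def P(p):return cv2.projectPoints(np.array([p],float),c["rvec"],c["tvec"],c["K"],np.array([c["k1"],0,0,0]))[0][0,0]
for z in(.078,.092,.11,.13):print(z,((P([.507,-.0714,z])-[220,120])*5).round())
print("post top",(P([.507,-.0714,.097])-[220,120])*5)
cv2.imwrite("pics/s2z.png",np.clip(cv2.resize(c["pixels"][120:240,220:340],None,fx=5,fy=5,interpolation=2)*1.8,0,255).astype(np.uint8))
```

```text
0.078 [230. 469.]
0.092 [231. 444.]
0.11 [233. 411.]
0.13 [235. 373.]
post top [231.86912054 434.94204561]
```

View pics/s2z.png

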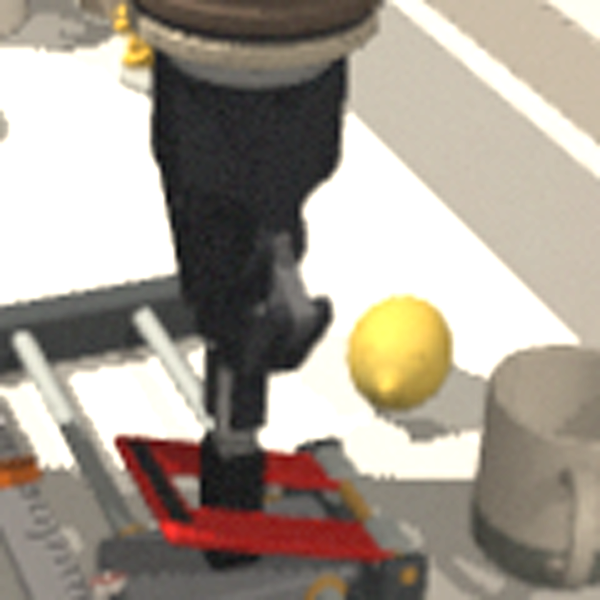

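The side view shows the gripper's tips at about (235,440), sitting right at or above the post's top. So the real tips are about 30 mm higher than the stated TCP offset implies. I'll open, descend 27 mm and close again.

Request:
play_rows([
  [0,0,0,0,0,0],
  [0,0,0,0,0,0],
  [0,0,0,0,0,0],
  [0,0,0.02,0,0,0],
  [0,0,0.04,0,0,0],
  [0,0,0.06,0,0,0],
  [0,0,0.08,0,0,0],
  [0,0,0.09,0,0,0],
], claw=0.6)

```text
clock: 6.3
tcp_pos: [0.5067, -0.0714, 0.0646]
tool_rot: [[1.0, 0.002, -0.001], [0.002, -1.0, 0.0], [-0.001, -0.0, -1.0]]
wrist_force: [-0.2, -0.6, -0.0]
grip_width: 0.6
gripper_force: 0.0
```

Request:
play_rows([
  [0,0,0,0,0,0],
  [0,0,0,0,0,0],
  [0,0,0,0,0,0],
  [0,0,0,0,0,0],
  [0,0,0,0,0,0],
  [0,0,0,0,0,0],
  [0,0,0,0,0,0],
  [0,0,0,0,0,0],
], claw=0.25, newtons=20)

```text
clock: 7.3
tcp_pos: [0.507, -0.0715, 0.0653]
tool_rot: [[1.0, 0.002, 0.0], [0.002, -1.0, -0.0], [0.0, 0.0, -1.0]]
wrist_force: [-1.6, -0.8, 4.8]
grip_width: 0.275
gripper_force: 22.8
```

Run:
```python
from h import *
from station import r
a=dict(np.load("s2.npz"));c=r.camera("side");np.savez("s3.npz",**c)
for k in(a,c):print(blob(k["pixels"],"red",8))
s=r.sense();w=r.camera("wrist");w["T"]=wristT(w,s);np.savez("w3.npz",**w);print(s["tcp_pos"],s["wrist_force"],s["gripper_force"])
b=dict(np.load("w2.npz"))
cv2.imwrite("pics/z3.png",np.clip(np.hstack([cv2.resize(w["pixels"][170:330,180:340],(480,480),interpolation=2),cv2.resize(c["pixels"][195:245,235:265+5],(320,457))[:457] if 0 else cv2.resize(c["pixels"][190:250,235:275],(320,480),interpolation=2)])*1.8,0,255).astype(np.uint8))
```

```text
[(np.int32(314), array([271.3, 225.5]), array([243, 208,  54,  24], dtype=int32)), (np.int32(22), array([254.4, 212.3]), array([251, 210,   8,   5], dtype=int32)), (np.int32(65), array([278.9, 213.9]), array([273, 211,  14,   7], dtype=int32))]
[(np.int32(307), array([271.4, 225.6]), array([243, 208,  54,  24], dtype=int32)), (np.int32(14), array([255.9, 212.5]), array([253, 211,   6,   4], dtype=int32)), (np.int32(59), array([279.6, 214. ]), array([275, 211,  12,   7], dtype=int32))]
[ 0.50697627 -0.07145445  0.06531269] [-0.85608827 -0.90487496  4.88721159] 22.819363474845886
```

View pics/z3.png

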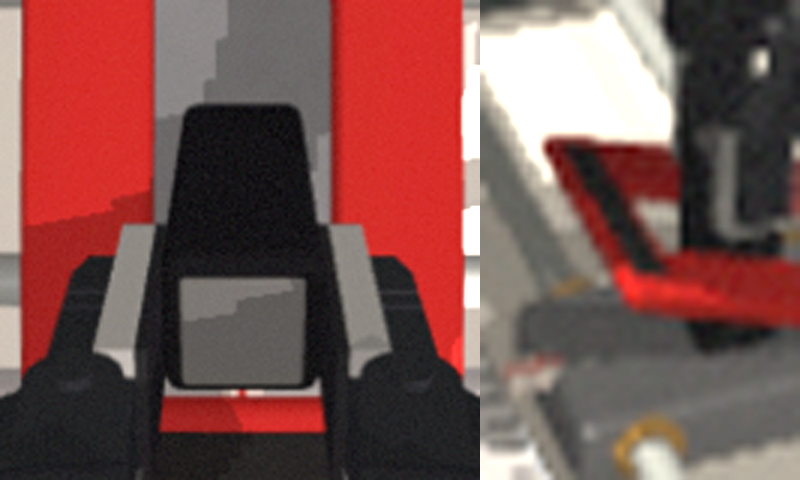

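The lever is still up: its side-view mask is unchanged from before the grasp. The post is held between the pads, with its top at (242,330) in the crop. Now I'll draw it out 93.5 mm.

Request:
play_rows([
  [0,-0.02,0,0,0,0],
  [0,-0.07,0,0,0,0],
  [0,-0.13,0,0,0,0],
  [0,-0.19,0,0,0,0],
  [0,-0.25,0,0,0,0],
  [0,-0.29,0,0,0,0],
  [0,-0.305,0,0,0,0],
  [0,-0.31,0,0,0,0],
])

```text
clock: 8.4
tcp_pos: [0.5069, 0.0221, 0.0653]
tool_rot: [[1.0, 0.002, 0.0], [0.002, -1.0, -0.0], [0.0, 0.0, -1.0]]
wrist_force: [-1.1, -1.1, 6.2]
grip_width: 0.276
gripper_force: 22.9
```

Run:
```python
from h import *
from station import r
s=r.sense();w=r.camera("wrist");w["T"]=wristT(w,s);np.savez("w4.npz",**w);c=r.camera("side");np.savez("s4.npz",**c);t=r.camera("top");np.savez("t4.npz",**t)
print(s["clock"],s["tcp_pos"],s["wrist_force"],s["gripper_force"],s["grip_width"]);print(blob(c["pixels"],"red",8),blob(w["pixels"],"orange"))
cv2.imwrite("pics/z4.png",np.vstack([cv2.resize(w["pixels"][225:325,180:340],(800,500)[:2],interpolation=2)[:,:]]))
a=cv2.resize(w["pixels"][230:310,200:320],(600,400),interpolation=2);b=cv2.resize(c["pixels"][185:225,200:220+0+20],(200,200),interpolation=2)
```

```text
8.4 [0.50685971 0.0220784  0.06528533] [-1.09588417 -1.14567256  6.20231377] 22.938470542430878 0.2763467868180252
[(np.int32(234), array([257.2, 202.1]), array([233, 191,  47,  17], dtype=int32)), (np.int32(9), array([241.9, 190.6]), array([240, 190,   5,   2], dtype=int32)), (np.int32(52), array([264.2, 192.5]), array([259, 190,  13,   6], dtype=int32))] [(np.int32(31), array([255.4, 338. ]), array([252, 336,   7,   5], dtype=int32)), (np.int32(39), array([265.4, 337.9]), array([262, 336,   8,   5], dtype=int32))]
```

View pics/z4.png

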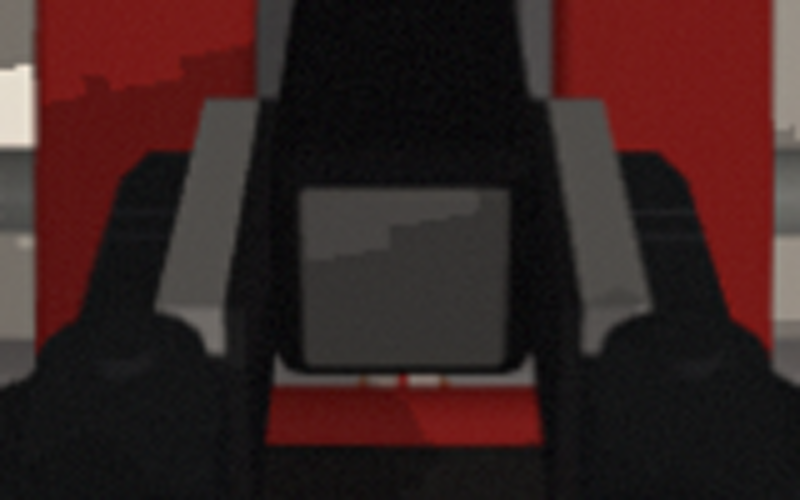

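The wrist crop shows the index's red line at (403,380), or full-image column ~260.2. The clip shows beyond the bar near column 260. I'll measure both numerically.

Run:
```python
from h import *
w=dict(np.load("w4.npz"));im=w["pixels"].astype(int);T=w["T"]
g=im.sum(2)//3
print(g[334:344,248:274]);print((im[:,:,2]-im[:,:,1])[298:304,250:272])
for p in((260.2,300.6),(260.0,338)):print(plane(w,p,.033,T))
a=dict(np.load("side0.npz"));b=dict(np.load("s4.npz"))
print(blob(a["pixels"],"orange"),blob(b["pixels"],"orange",2))
```

```text
[[ 43  45  44  46  48  50  49  49  51  49  51  48  47  49  49  48  48  51
   52  49  47  48  51  49  50  51]
 [ 72  73  72  52  52  56  54  54  54  56  52  47  43  47  55  55  56  56
   56  56  55  55  63  73  74  73]
 [117 117 112  63  60  69  72  70  72  71  68  51  30  46  70  72  73  72
   72  72  72  74  97 115 117 117]
 [141 141 137  70  65  77  79  80  81  82  77  57  25  48  82  83  83  83
   82  82  82  85 114 140 141 139]
 [140 142 137  69  67  76  81  82  81  82  80  56  23  50  81  82  83  83
   83  82  81  87 117 139 142 140]
 [139 141 137  71  64  76  81  79  81  80  78  58  23  49  82  82  83  80
   81  81  80  90 120 140 140 140]
 [140 141 138  92  74  80  83  83  84  85  79  56  21  46  82  84  83  82
   82  83  88 104 129 140 140 140]
 [140 140 139 129 121 112 111 111 112 110  94  69  42  63  97 100  98  98
   98 105 119 130 137 140 140 140]
 [137 140 141 140 140 135 135 136 136 135 131 126 123 127 132 132 132 132
  131 133 139 139 139 141 140 139]
 [112 137 140 140 140 141 140 140 139 140 140 140 140 139 140 141 140 139
  139 140 140 141 140 139 139 140]]
[[ 0  2  2  1  0  0  0  3  1  1  0  0  0  1  1  0  1  1  2 -1  0  1]
 [ 0  2  5  4  4  4  3  2  3  7 20 13  5  3  4  4  4  5  5  0  0  2]
 [ 4  8 18 12  9  8  8  7 12 34 74 44 13 11 11 13 12 13 18 12  4  4]
 [15 23 35 22 16 16 18 18 22 45 76 50 20 18 20 19 19 23 37 34 21 14]
 [40 43 52 46 39 37 35 37 43 56 70 56 41 41 41 40 41 45 57 57 46 42]
 [59 59 60 60 57 57 56 57 61 68 71 68 64 66 62 61 65 66 68 68 67 69]]
[0.44872892 0.02234609 0.033     ]
[0.41638723 0.02243955 0.033     ]
[(np.int32(37), array([221.1, 213.7]), array([215, 212,  13,   4], dtype=int32))] []
```

Index and marker line are level: both at column 260.05, within about 0.1 mm. Next I'll try easing the grip before sliding down.

Request:
play_rows([
  [0,0,0,0,0,0],
  [0,0,0,0,0,0],
  [0,0,0,0,0,0],
  [0,0,0,0,0,0],
  [0,0,0,0,0,0],
  [0,0,0,0,0,0],
  [0,0,0,0,0,0],
  [0,0,0,0,0,0],
], claw=0.268)

```text
clock: 9.55
tcp_pos: [0.5069, 0.0217, 0.0653]
tool_rot: [[1.0, 0.002, 0.0], [0.002, -1.0, -0.0], [0.0, 0.0, -1.0]]
wrist_force: [-1.3, -1.5, 6.1]
grip_width: 0.271
gripper_force: 22.9
```

Request:
play_rows([
  [0,0,0.005,0,0,0],
  [0,0,0.01,0,0,0],
  [0,0,0.015,0,0,0],
  [0,0,0.02,0,0,0],
  [0,0,0.025,0,0,0],
  [0,0,0.03,0,0,0],
  [0,0,0.03,0,0,0],
  [0,0,0.03,0,0,0],
], claw=0.274)

```text
clock: 10.55
tcp_pos: [0.509, 0.0217, 0.0583]
tool_rot: [[1.0, 0.002, 0.005], [0.002, -1.0, -0.0], [0.005, 0.0, -1.0]]
wrist_force: [-4.4, -0.9, 45.9]
grip_width: 0.279
gripper_force: 31.4
```

Request:
play_rows([
  [0,0,-0.003,0,0,0],
  [0,0,-0.007,0,0,0],
  [0,0,-0.007,0,0,0],
  [0,0,-0.007,0,0,0],
  [0,0,-0.007,0,0,0],
  [0,0,-0.007,0,0,0],
  [0,0,-0.007,0,0,0],
  [0,0,-0.007,0,0,0],
], claw=0.28)

```text
clock: 11.55
tcp_pos: [0.5078, 0.0216, 0.0586]
tool_rot: [[1.0, 0.002, 0.002], [0.002, -1.0, -0.0], [0.002, 0.0, -1.0]]
wrist_force: [5.3, -1.9, 5.5]
grip_width: 0.283
gripper_force: 4.6
```

Request:
play_rows([
  [0,-0.001,0.005,0,0,0],
  [0,-0.001,0.01,0,0,0],
  [0,-0.001,0.015,0,0,0],
  [0,-0.001,0.02,0,0,0],
  [0,-0.001,0.025,0,0,0],
  [0,-0.001,0.03,0,0,0],
  [0,-0.001,0.035,0,0,0],
  [0,-0.001,0.04,0,0,0],
], claw=0.279)

```text
clock: 12.55
tcp_pos: [0.5065, 0.0219, 0.0465]
tool_rot: [[1.0, 0.002, -0.0], [0.002, -1.0, 0.0], [-0.0, -0.0, -1.0]]
wrist_force: [-1.9, -1.7, 15.1]
grip_width: 0.276
gripper_force: 8.9
```

Request:
play_rows([
  [0,0,0.005,0,0,0],
  [0,0,0.01,0,0,0],
  [0,0,0.015,0,0,0],
  [0,0,0.02,0,0,0],
  [0,0,0.025,0,0,0],
  [0,0,0.03,0,0,0],
  [0,0,0.035,0,0,0],
  [0,0,0.04,0,0,0],
])

```text
clock: 13.55
tcp_pos: [0.5064, 0.0219, 0.0346]
tool_rot: [[1.0, 0.002, -0.0], [0.002, -1.0, 0.0], [-0.0, -0.0, -1.0]]
wrist_force: [-1.1, -2.1, 15.4]
grip_width: 0.28
gripper_force: 9.5
```

Run:
```python
from h import *
from station import r
s=r.sense();w=r.camera("wrist");w["T"]=wristT(w,s);np.savez("w5.npz",**w);c=r.camera("side");np.savez("s5.npz",**c)
print(s["clock"],s["tcp_pos"],s["wrist_force"],s["gripper_force"]);print(blob(c["pixels"],"red",8))
for n in("w4.npz","w5.npz"):
    print(blob(dict(np.load(n))["pixels"],"red",20),blob(dict(np.load(n))["pixels"],"orange",3))
```

```text
13.55 [0.50643563 0.02194598 0.03455655] [-1.10444735 -2.12187771 15.43384201] 9.54557643737644
[(np.int32(44), array([264.2, 195.2]), array([259, 192,  12,   7], dtype=int32)), (np.int32(33), array([239. , 198.3]), array([234, 196,  11,   6], dtype=int32)), (np.int32(270), array([255.8, 208.8]), array([230, 201,  49,  15], dtype=int32))]
[(np.int32(5660), array([207.5, 197.6]), array([187, 120,  45, 175], dtype=int32)), (np.int32(5683), array([313.5, 197.9]), array([290, 120,  45, 175], dtype=int32)), (np.int32(600), array([260.4, 308. ]), array([233, 300,  56,  14], dtype=int32)), (np.int32(135), array([260.4, 333.6]), array([226, 333,  70,   3], dtype=int32))] [(np.int32(31), array([255.4, 338. ]), array([252, 336,   7,   5], dtype=int32)), (np.int32(39), array([265.4, 337.9]), array([262, 336,   8,   5], dtype=int32))]
[(np.int32(5840), array([201.7, 203.3]), array([174, 128,  55, 168], dtype=int32)), (np.int32(5890), array([319.2, 203.5]), array([293, 129,  54, 167], dtype=int32))] [(np.int32(137), array([254.6, 358.3]), array([251, 350,   8,  18], dtype=int32)), (np.int32(154), array([265.9, 358.2]), array([262, 350,   9,  18], dtype=int32))]
```

Request:
play_rows([
  [0,0,0.005,0,0,0],
  [0,0,0.01,0,0,0],
  [0,0,0.015,0,0,0],
  [0,0,0.02,0,0,0],
  [0,0,0.025,0,0,0],
  [0,0,0.028,0,0,0],
  [0,0,0.03,0,0,0],
  [0,0,0.03,0,0,0],
])

```text
clock: 14.65
tcp_pos: [0.5067, 0.022, 0.0285]
tool_rot: [[1.0, 0.002, 0.001], [0.002, -1.0, -0.0], [0.001, 0.0, -1.0]]
wrist_force: [-18.6, -1.2, 94.9]
grip_width: 0.281
gripper_force: 53.7
```

```bash
cat > m.py <<'E'
from h import *
from station import r
import sys
n=sys.argv[1]
s=r.sense();w=r.camera("wrist");w["T"]=wristT(w,s);c=r.camera("side");np.savez(n,w=w["pixels"],s=c["pixels"])
print(s["clock"],s["tcp_pos"],s["wrist_force"],s["gripper_force"]);print(blob(c["pixels"],"red",8));print(blob(w["pixels"],"orange",3),blob(w["pixels"],"red",20))
def P(p):return cv2.projectPoints(np.array([p],float),c["rvec"],c["tvec"],c["K"],np.array([c["k1"],0,0,0]))[0][0,0].round(1)
px,py=.507,.0222
for z in(.046,.050,.055,.06):print("bar end -y corner",z,P([px-.053,py-.0385,z]),"+y",P([px-.053,py+.0385,z]))
E
python3 m.py a6.npz
```

```text
14.65 [0.50673571 0.02195503 0.02854307] [-18.55984791  -1.24687554  94.85328698] 53.67021845653653
[(np.int32(39), array([265.1, 195.7]), array([259, 192,  13,   7], dtype=int32)), (np.int32(40), array([239.5, 200.4]), array([234, 197,  11,   7], dtype=int32)), (np.int32(253), array([256.5, 210.3]), array([234, 204,  45,  14], dtype=int32))]
[(np.int32(35), array([254.8, 364.7]), array([251, 363,   8,   5], dtype=int32)), (np.int32(41), array([266. , 364.6]), array([262, 363,  10,   5], dtype=int32))] [(np.int32(5833), array([200.5, 204.8]), array([172, 131,  57, 165], dtype=int32)), (np.int32(5909), array([320.4, 204.9]), array([293, 132,  57, 163], dtype=int32))]
bar end -y corner 0.046 [235.7 215.6] +y [226.2 197.6]
bar end -y corner 0.05 [235.7 214.2] +y [226.2 196.3]
bar end -y corner 0.055 [235.7 212.5] +y [226.1 194.6]
bar end -y corner 0.06 [235.7 210.8] +y [226.1 193. ]
```

Request:
play_rows([
  [0,0,-0.004,0,0,0],
  [0,0,-0.008,0,0,0],
  [0,0,-0.009,0,0,0],
  [0,0,-0.009,0,0,0],
  [0,0,-0.009,0,0,0],
  [0,0,-0.009,0,0,0],
  [0,0,-0.009,0,0,0],
  [0,0,-0.009,0,0,0],
])

```text
clock: 15.75
tcp_pos: [0.5065, 0.0219, 0.0293]
tool_rot: [[1.0, 0.002, 0.0], [0.002, -1.0, 0.0], [0.0, -0.0, -1.0]]
wrist_force: [-7.7, -2.9, 42.6]
grip_width: 0.282
gripper_force: 33.4
```

```bash
python3 m.py a7.npz
python3 - <<'E'
from h import *
# lever edge in side view: red rows per column on the near (-y) arm, up vs now; predicted arm top edge line for angle th
t=dict(np.load("side0.npz"))
def P(p):return cv2.projectPoints(np.array([p],float),t["rvec"],t["tvec"],t["K"],np.array([t["k1"],0,0,0]))[0][0,0].round(1)
px=.507;L=107
def pt(py,th,d,sgn):  # d = distance from pivot towards -x, top surface 4 mm above pivot line
    return P([px+.065-d*np.cos(th)-.004*np.sin(th)*0,py+sgn*.0385,.041+d*np.sin(th)+.004])
for n,py in(("s4.npz",.0222),("a7.npz",.0222)):
    f=np.load(n);im=f["pixels"] if "pixels" in f else f["s"]
    h=cv2.cvtColor(im,cv2.COLOR_BGR2HSV);H,S,V=cv2.split(h);m=((H<6)|(H>172))&(S>140)&(V>40);m[:185]=0;m[225:]=0
    m[:, :225]=0;m[:,300:]=0
    print(n,[(x,)+tuple(np.flatnonzero(m[:,x])[[0,-1]]) for x in range(226,290,3) if m[:,x].any()])
for th in(0.36,.1,.05,0):print(th,"tip",pt(.0222,th,.117,-1),"mid",pt(.0222,th,.065,-1),"piv",pt(.0222,th,.01,-1),"far tip",pt(.0222,th,.117,1))
E
```

```text
15.75 [0.50648498 0.02193249 0.02932603] [-7.72598152 -2.88206967 42.61143315] 33.41375893447548
[(np.int32(40), array([265. , 195.7]), array([259, 192,  13,   7], dtype=int32)), (np.int32(45), array([239.3, 200.1]), array([235, 197,  10,   7], dtype=int32)), (np.int32(258), array([256.3, 210.2]), array([233, 203,  46,  15], dtype=int32))]
[(np.int32(51), array([254.7, 363.7]), array([251, 361,   8,   7], dtype=int32)), (np.int32(60), array([266.1, 363.6]), array([262, 361,  10,   7], dtype=int32))] [(np.int32(5834), array([200.7, 204.3]), array([172, 131,  57, 164], dtype=int32)), (np.int32(5877), array([320.2, 204.7]), array([293, 131,  57, 164], dtype=int32))]
bar end -y corner 0.046 [235.7 215.6] +y [226.2 197.6]
bar end -y corner 0.05 [235.7 214.2] +y [226.2 196.3]
bar end -y corner 0.055 [235.7 212.5] +y [226.1 194.6]
bar end -y corner 0.06 [235.7 210.8] +y [226.1 193. ]
s4.npz [(232, np.int64(186), np.int64(190)), (235, np.int64(186), np.int64(194)), (238, np.int64(186), np.int64(199)), (241, np.int64(187), np.int64(203)), (244, np.int64(187), np.int64(204)), (247, np.int64(19
[... 683 characters left out ...]
t64(215)), (250, np.int64(209), np.int64(215)), (253, np.int64(208), np.int64(214)), (256, np.int64(208), np.int64(213)), (259, np.int64(197), np.int64(213)), (262, np.int64(196), np.int64(212)), (265, np.int64(192), np.int64(211)), (268, np.int64(194), np.int64(210)), (271, np.int64(196), np.int64(210)), (274, np.int64(203), np.int64(209)), (277, np.int64(206), np.int64(209))]
0.36 tip [239.  200.9] mid [258.8 203.3] piv [278.4 205.6] far tip [229.1 183.5]
0.1 tip [236.3 211.8] mid [257.1 209.1] piv [278.1 206.4] far tip [226.7 194. ]
0.05 tip [236.2 213.8] mid [257.  210.2] piv [278.1 206.6] far tip [226.6 195.9]
0 tip [236.1 215.8] mid [256.9 211.3] piv [278.  206.8] far tip [226.6 197.8]
```

Side-view slope of the lever's arm (-0.22, predicted -0.215 for level) says it is fully closed, and the hard stop agrees. I'll ease the downward push and trim y.

Request:
play_rows([
  [0,-0.0005,-0.001,0,0,0],
  [0,-0.0005,-0.002,0,0,0],
  [0,-0.0005,-0.002,0,0,0],
  [0,-0.0005,-0.002,0,0,0],
  [0,-0.0005,-0.002,0,0,0],
  [0,-0.0005,-0.002,0,0,0],
  [0,-0.0005,-0.002,0,0,0],
  [0,-0.0005,-0.002,0,0,0],
])

```text
clock: 16.85
tcp_pos: [0.5065, 0.0221, 0.0295]
tool_rot: [[1.0, 0.002, -0.0], [0.002, -1.0, 0.0], [-0.0, -0.0, -1.0]]
wrist_force: [-5.2, -1.8, 31.3]
grip_width: 0.281
gripper_force: 29.1
```

```bash
python3 m.py a8.npz|head -3
python3 - <<'E'
from h import *
a=np.load("w4.npz")["pixels"];b=np.load("a8.npz")["w"]
for im,rows in((a,(275,285)),(b,(290,300,310))):
    g=im.astype(int).sum(2)//3
    for r0 in rows:print(r0,g[r0,228:294])
g=b.astype(int).sum(2)//3
print(g[356:372,248:276])
E
```

```text
16.85 [0.50648359 0.022088   0.02950925] [-5.21240327 -1.83284855 31.25549305] 29.072413723915815
[(np.int32(40), array([264.8, 195.6]), array([259, 192,  12,   7], dtype=int32)), (np.int32(37), array([239.6, 200.2]), array([235, 197,  10,   7], dtype=int32)), (np.int32(258), array([256.4, 210.2]), array([233, 204,  46,  14], dtype=int32))]
[(np.int32(51), array([254.7, 363.7]), array([251, 361,   8,   7], dtype=int32)), (np.int32(54), array([266.7, 363.5]), array([263, 361,   9,   7], dtype=int32))] [(np.int32(5846), array([200.8, 204.1]), array([172, 130,  57, 165], dtype=int32)), (np.int32(5909), array([320.1, 204.3]), array([293, 131,  57, 164], dtype=int32))]
275 [13 14 18 17 17 19 11 10 11 12 10 21 43 63 67 67 66 68 65 63 65 64 65 63
 60 52 52 53 52 52 52 51 52 51 50 52 53 51 51 51 52 50 50 53 50 50 48 50
 51 51 52 51 48 38 15 10 15 12 13 13 13 12 13 18 16 18]
285 [15 20 18 16 16 11 11 10 14  7 11 13 31 49 53 53 52 51 51 51 51 52 52 50
 53 51 52 51 50 51 51 51 51 51 51 53 51 52 50 50 51 51 51 50 52 51 52 50
 52 51 51 49 45 28 11 12 11  9 13 10 12 15 14 13 16 18]
290 [16  6  8 1
[... 1775 characters left out ...]
 54  44  47  64  79  80  80  81  81  82  81  59  21  29  62  81  83  81
   81  83  80  73  64  61  68  63  50  43]
 [ 20  20  27  32  50  54  56  69  73  80  78  57  19  31  60  82  76  66
   59  56  50  44  34  26  24  22  18  18]
 [ 15  15  15  15  23  25  24  34  36  45  47  38  17  22  42  47  40  33
   30  25  19  19  18  16  16  14  15  20]
 [ 16  18  15  14  16  16  15  16  17  18  22  19  16  17  20  22  19  16
   16  16  16  16  18  17  15  16  17  18]
 [ 20  17  17  16  18  18  15  16  16  17  18  14  15  17  18  16  17  14
   16  18  17  15  17  16  16  18  17  16]
 [ 18  16  17  19  18  18  19  13  18  18  17  15  18  17  15  19  15  15
   20  17  20  17  18  18  17  17  15  17]]
```

Run:
```python
from h import *
for n,k in(("w4.npz","pixels"),("a8.npz","w")):
    im=np.load(n)[k].astype(int);g=im.sum(2)/3;sat=im.max(2)-im.min(2)
    m=((g>32)&(sat<25)).astype(np.uint8);m[:,:235]=0;m[:,290:]=0;m[:190]=0
    c,l,st,ce=cv2.connectedComponentsWithStats(m,connectivity=4)
    for i in range(1,c):
        if st[i,4]>60:
            print(n,st[i],ce[i].round(1))
            for y in range(st[i,1]+3,st[i,1]+st[i,3],8):
                p=g[y,235:290];d=np.diff(p);x=np.flatnonzero(p>32);print(y,x.min()+235,x.max()+235,end=" | ")
            print()
```

```text
w4.npz [ 235  190   55   59 1282] [264.5 205.5]
193 235 289 | 201 235 289 | 209 235 289 | 217 235 289 | 225 235 289 | 233 235 289 | 241 235 289 | 
w4.npz [ 240  262   42   36 1467] [260.3 279.4]
265 240 281 | 273 240 281 | 281 240 280 | 289 241 280 | 297 235 286 | 
w4.npz [ 235  337   55   33 1212] [267.4 352.7]
340 235 289 | 348 235 289 | 356 235 289 | 364 236 286 | 
a8.npz [ 235  190   55   56 2272] [262.6 210.4]
193 235 289 | 201 235 289 | 209 235 289 | 217 235 289 | 225 235 289 | 233 235 289 | 241 235 289 | 
a8.npz [ 235  316   55   51 2303] [261.3 338.3]
319 235 287 | 327 235 287 | 335 235 286 | 343 235 286 | 351 235 286 | 359 235 289 | 
a8.npz [235 359  14   8  82] [241.9 362.4]
362 235 289 |
```

Run:
```python
from h import *
from station import r
w=r.camera("wrist");s=r.sense();T=wristT(w,s)
def edges(im,y):
    g=im.astype(int).sum(2)[y-2:y+3].mean(0)/3;gg=g[215:310];h=32
    L=[215+i+(h-gg[i])/(gg[i+1]-gg[i]) for i in range(94) if gg[i]<h<=gg[i+1]];R=[215+i+(gg[i]-h)/(gg[i]-gg[i+1]) for i in range(94) if gg[i]>=h>gg[i+1]]
    return np.round(L,2),np.round(R,2)
a=dict(np.load("w4.npz"))
for y in(270,280,288):print("w4",y,edges(a["pixels"],y))
for y in(325,335,345):print("now",y,edges(w["pixels"],y))
print(s["tcp_pos"],T[:3,:3].round(4))
for c in(260.4,261.4):print(c,plane(w,(c,335),.0975,T))
print("mark",plane(w,(260.4,363),.033,T),"w4 post",plane(a,(260.4,280),.0975,a["T"]))
```

```text
w4 270 (array([239.3 , 292.93]), array([227.57, 281.33, 306.94]))
w4 280 (array([239.71, 294.46]), array([225.7 , 280.96]))
w4 288 (array([240.05, 295.42]), array([225.17, 280.69]))
now 325 (array([233.35]), array([287.32]))
now 335 (array([233.64]), array([286.9]))
now 345 (array([222.16, 234.06, 293.32]), array([227.51, 286.51, 298.07]))
[0.50644159 0.02209227 0.02951903] [[ 1.000e-03 -9.474e-01 -3.201e-01]
 [-1.000e+00 -8.000e-04 -6.000e-04]
 [ 3.000e-04  3.201e-01 -9.474e-01]]
260.4 [0.50859114 0.02240275 0.0975    ]
261.4 [0.5085913  0.02207012 0.0975    ]
mark [0.42906152 0.02226305 0.033     ] w4 post [0.50717438 0.02236164 0.0975    ]
```

Run:
```python
from h import *
t=dict(np.load("side0.npz"))
P=lambda p:cv2.projectPoints(np.array([p],float),t["rvec"],t["tvec"],t["K"],np.array([t["k1"],0,0,0]))[0][0,0]
def line(th):  # bottom edge of -y arm's outer face
    q=[P([.507+.065-d*np.cos(th),.0222-.0385,.041+d*np.sin(th)-.003]) for d in np.linspace(.03,.1,8)]
    return np.polyfit([p[0]-258 for p in q],[p[1] for p in q],1)
for th in(.36,.15,.1,.05,0):print(th,line(th).round(3))
for n,k in(("s4.npz","pixels"),("s5.npz","pixels"),("a6.npz","s"),("a8.npz","s")):
    im=np.load(n)[k].astype(float);red=im[:,:,2]-im[:,:,1];X=[];Y=[]
    for x in range(245,272):
        c=red[:,x];b=[y for y in range(195,222) if c[y]>=35>c[y+1]]
        if b:X.append(x-258);Y.append(b[-1]+(c[b[-1]]-35)/(c[b[-1]]-c[b[-1]+1]))
    f=np.polyfit(X,Y,1);print(n,f.round(3),np.std(Y-np.polyval(f,X)).round(2))
```

```text
0.36 [1.14000e-01 2.05566e+02]
0.15 [-8.70000e-02  2.10305e+02]
0.1 [-1.31000e-01  2.11355e+02]
0.05 [-1.75000e-01  2.12387e+02]
0 [ -0.218 213.407]
s4.npz [1.10000e-01 2.05676e+02] 0.11
s5.npz [-1.68000e-01  2.12232e+02] 0.09
a6.npz [ -0.22  213.543] 0.06
a8.npz [ -0.217 213.454] 0.09
```

The arm-edge fit gives lever ≈ fully closed (matches the level line to within 0.005 rad), the leg is within 0.2 mm of the mark, and the grip is 29 N. Handing in.

```bash
python3 -c "
from station import r
print(r.sign_off())"
```

```text
the job is handed in; nothing more can be done
None
```

The job is handed in at about 17 s: the post is gripped at 29 N, the leg's index is within about 0.2 mm of the orange marker, and the red lever measures fully down; wrist force peaked at about 95 N (limit 120 N) when the fingers drove the lever onto its stop, then I eased it to 31 N, and the mug, lemon and egg cup were not re-checked at the end.

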